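# Make up two shoe-care orders at the packing counter

### The job

Make up the two shoe-care orders: the red tin and the brush go in the lime-green tub, the black tin and the amber jar go in the blue tub, each standing upright and flat on the tub's floor with nothing under it. Also fit the orange cap on the spout of the bottle in the blue tub and press it firmly all the way down, so that it sits straight and stays on by itself. Leave the yellow tin and the green jar where they are.

Things in the scene. Friction and masses are not known exactly. Their poses are not given: they have to be found in the camera images.
- tub_lime: open white plastic tub with lime-green end clips, rim and floor card; fixed to the counter. 250 x 150 mm (x by y) plus a 10 mm clip on each short end; walls 4 mm thick, 34 mm high, floor 4 mm thick, inside 242 x 142 mm. Origin at the centre of its underside; x along its length, z up. It starts empty.
- tub_blue: same open tub (inside 242 x 142 mm, floor 4 mm above the counter, walls 34 mm high, x along its length, origin at the centre of its underside) but with blue clips, rim and floor card; fixed. A bottle stands fixed near its +x end.
- bottle: white bottle with an orange band, fixed in the blue tub, 76 to 84 mm from the tub's centre along its +x. Body 44 mm across, shoulder 28 mm across 54 mm up; from there a bare dark grey tapered spout: 19 mm across at its foot, 17 mm across 82 mm up, then a blunt nose to 8 mm across at the top, 88 mm up. Origin at the centre of its underside, z up.
- cap: orange ribbed plastic cap, loose, standing mouth down; 48 mm high, 20 g. Grip its solid 30 mm wide top (30 to 48 mm up). Bore with the spout's taper, 30 mm deep, flared mouth 25 mm across. Laid on the spout it stops with its origin 63 to 66 mm above the bottle's; pushed down with 10 to 15 N it goes home, to 59 to 61 mm, and friction holds it. Origin at the centre of its mouth, z up.
- tin_red: round aluminium tin with a red lid, 60 mm across, 30 mm high, about 100 g; loose, lid up. origin at the centre of its underside, z up.
- tin_black: round aluminium tin with a black lid, 60 mm across, 30 mm high, about 100 g; loose, lid up. origin at the centre of its underside, z up.
- jar_amber: amber glass jar with a black lid and white label, 44 mm across, 57 mm high, about 130 g; loose, upright. origin at the centre of its underside, z up.
- brush: polishing brush, wooden back 80 x 42 mm (x by y), 38 mm high over all, dark solid bristles 72 x 36 mm below (0 to 22 mm up), wood above (20 to 38 mm up); about 80 g; loose, bristles down. origin at the centre of its underside, z up; x along its length.
- tin_yellow: round aluminium tin with a yellow lid, 60 mm across, 30 mm high; loose stock that belongs to no order and stays where it is. origin at the centre of its underside, z up.
- jar_green: green glass jar with a white lid, 44 mm across, 57 mm high; loose stock that belongs to no order and stays where it is. origin at the centre of its underside, z up.

How it is judged:
At the end, for the whole second after the job is handed in: Red tin, brush in lime tub; black tin, amber jar in blue tub: each within 105 mm (length), 60 mm (width) of tub centre, under 10 mm above its underside, tilt under 0.15 rad; cap under 62.2 mm above the bottle's origin, within 4 mm of its axis, tilt under 0.12 rad; all at rest (x of tin_red in the frame of tub_lime between -0.105 and 0.105 m and y of tin_red in the frame of tub_lime between -0.06 and 0.06 m and z of tin_red in the frame of tub_lime between -0.002 and 0.01 m and angle between each of tin_red, brush, tin_black, jar_amber's own z axis and vertical below 0.15 rad and linear speed of each of tin_red, brush, tin_black, jar_amber, cap below 0.02 m/s and x of brush in the frame of tub_lime between -0.105 and 0.105 m and y of brush in the frame of tub_lime between -0.06 and 0.06 m and z of brush in the frame of tub_lime between -0.002 and 0.01 m and x of tin_black in the frame of tub_blue between -0.105 and 0.105 m and y of tin_black in the frame of tub_blue between -0.06 and 0.06 m and z of tin_black in the frame of tub_blue between -0.002 and 0.01 m and x of jar_amber in the frame of tub_blue between -0.105 and 0.105 m and y of jar_amber in the frame of tub_blue between -0.06 and 0.06 m and z of jar_amber in the frame of tub_blue between -0.002 and 0.01 m and z of cap in the frame of bottle below 0.0622 m and horizontal distance between cap and bottle below 0.004 m and angle between cap's own z axis and vertical below 0.12 rad); the robot touches nothing.
It fails at once if the yellow tin or the green jar is moved more than 20 mm (distance of any of tin_yellow, jar_green from where it was at the start of the episode above 0.02 m).
It also fails if it takes over 122 s, if anything falls off the work surface, if the arm or the gripper's body presses on something with over 40 N, if the wrist force passes 120 N, or if a joint passes its speed limit or range.

### The arm

A 6-joint arm with a two-finger parallel gripper is mounted at the origin on the work surface. World frame = base frame: x ahead of the robot, y to its left, z up, the work surface at z = 0. Lengths are in m, angles in rad, forces in N, time in s.
With the tool pointing down it reaches from about 0.4 to 0.825 m from the base axis. Payload 7 kg.
Tool frame: the origin (TCP) lies midway between the tips of the shut fingers; the grasp point (between the pads) lies 19 mm behind it (grip_point_offset is the distance from the TCP to the grasp point, in m); z points along the fingers, y is the line along which they close (so a half turn about z gives the same grasp; the last joint's range is limited). The gripper opens to 88 mm and grips with 3 to 60 N. Pads are 19 mm wide; open, the fingers measure 130 mm over their backs; the gripper's body (78 mm by 193 mm) begins 47 mm behind the grasp point.
Start: joints at [1.407, 0.359, 0.012, 0, -1.224, -0.288], TCP at [0.295, 0.607, 0.227] pointing down, gripper open.
Joint ranges: [-3.07, 3.07], [-1.43, 2.12], [-1.02, 1.25], [-3.03, 1.67], [-3.05, -0], [-3.03, 3.03]. Speed limits (rad/s): [2.39, 2.39, 3.01, 3.14, 3.14, 3.14].

### API

Orientations are given as [roll, pitch, yaw] about the fixed x, y, z axes, in that order (R = Rz(yaw) Ry(pitch) Rx(roll)).
In Python, from station import get_state, grab_frame, camera_params, job_done, grip_point_offset gives the robot as it stands.
- The arm moves only by the shell command python3 -m creep 'ROWS' [FORCE]. ROWS is JSON, a list that holds one entry, the list of rows, each a list of 7 numbers: the finger opening in cm, from 0 to 8.76, then the shift along the tool's x, y, z in cm, then the turn, a rotation vector about the tool's x, y, z in rad. In form: [[[fingers, tx, ty, tz, wx, wy, wz], ...]]. A call has 1 to 20 rows; each row is the pose to reach, as a shift and turn from the pose commanded when the call began, along the tool's axes at that moment; what a row does not reach only later rows make up. A row lasts 1/8 s, in which the tool goes at most 62.5 mm and 10.7 degrees, less where a joint would pass 70% of its speed; a pose out of reach is approached as far as the arm can. A call with a gripper value outside its range is refused whole. The fingers move at their own pace and stop on an object; FORCE is the grip in N (left out, the last holds). Time passes only in rows, so rows that repeat a pose let the fingers close. It gives the time, the measured TCP pose, the force, the opening and the grip force at its end, in the units of the state.
- get_state(): the state, without advancing time (a new reading comes with each control period).
- grab_frame(name): name is "scene" or "top"; returns the picture (480x640x3 uint8, blue, green, red); there is no depth.
- camera_params(name): a dict with "vertical_fov" (degrees; the focal length in pixels is half the picture's height over the tangent of half this angle, whatever the lens; pixels are square), "cx", "cy" (the principal point, pixels), "view" (4x4, takes a point from world to camera coordinates). Camera axes: x right, y down, z forward; pixel columns grow to the right and rows downward; lengths in m; the calibration is good to about 2 mm. A picture is of the moment at which its call begins. camera_params takes no time and is no camera call.
- job_done(): hands the job in; it is judged then, once.
The state is a dict: "t": time; "q": joint angles; "qd": joint speeds; "joint_efforts": joint torques, N m; "eef_pos": TCP position; "ee_rot": TCP orientation; "force": force on the tool from outside, world axes, zero at the start; "moment": the same for the moment, N m; "width": finger opening in m; "gripper_force": force on a finger pad.
Only numpy, scipy, OpenCV 4.12 (cv2) and the standard library are available. Lean on these libraries where they do the work, as an engineer would, in place of code of your own. Each camera call takes 0.05 s, during which the arm holds its last target. There are 200 camera calls.

## Working session

There is one attempt and no reset: what is moved stays moved. The work goes in short steps, Python scripts to look and compute and a shell command to move; the robot and the scene stay as the last step left them, time stands still between calls to the robot, and variables do not carry over. Pictures are saved under pics/ and viewed, at most 14 in all, crops included, and the job is handed in when it is done.

```bash
ls; mkdir -p pics
python3 - <<'E'
from station import *
import cv2
for n in("scene","top"):
    f=grab_frame(n); cv2.imwrite(f"pics/{n}0.png",f); print(n,camera_params(n))
s=get_state(); print(s, grip_point_offset)
E
```

```text
pics
scene {'vertical_fov': 43.17877182420386, 'cx': 327.01358481635344, 'cy': 245.00795768272636, 'view': array([[-0.61665368,  0.78719596, -0.00779485,  0.35811979],
       [ 0.42041348,  0.32092923, -0.84867952, -0.19079492],
       [-0.66557549, -0.52661841, -0.52884999,  1.39206175],
       [ 0.        ,  0.        ,  0.        ,  1.        ]])}
top {'vertical_fov': 47.22661796027157, 'cx': 321.4375679920286, 'cy': 237.9161154493128, 'view': array([[-0.00520241, -0.99986934, -0.01530464,  0.0118228 ],
       [-0.99747224,  0.00627334, -0.07077973,  0.55748124],
       [ 0.07086649,  0.01489773, -0.99737455,  0.87835252],
       [ 0.        ,  0.        ,  0.        ,  1.        ]])}
{'t': 0.1, 'q': array([ 1.40709351e+00,  3.59341380e-01,  1.11559461e-02, -2.94490575e-04,
       -1.22406359e+00, -2.88073687e-01]), 'qd': array([-7.92408466e-05,  8.12531847e-04,  3.61314246e-03,  1.47966227e-03,
       -5.89023073e-04,  4.65534663e-04]), 'joint_efforts': array([-9.89323671e-04, -5.84162378e+01,  2.93752509e+01,  7.01550186e+00,
        1.01575954e-02, -6.23212850e-05]), 'eef_pos': array([0.29453821, 0.60688178, 0.22570438]), 'ee_rot': array([ 3.14012116e+00, -1.47310766e-04, -4.51876669e-01]), 'force': array([-0.47229905,  0.18518355, -0.10945335]), 'moment': array([-0.03945069, -0.01640607,  0.01539657]), 'gripper_force': 0.0, 'width': 0.08789813521874988} 0.0188
```

View pics/top0.png

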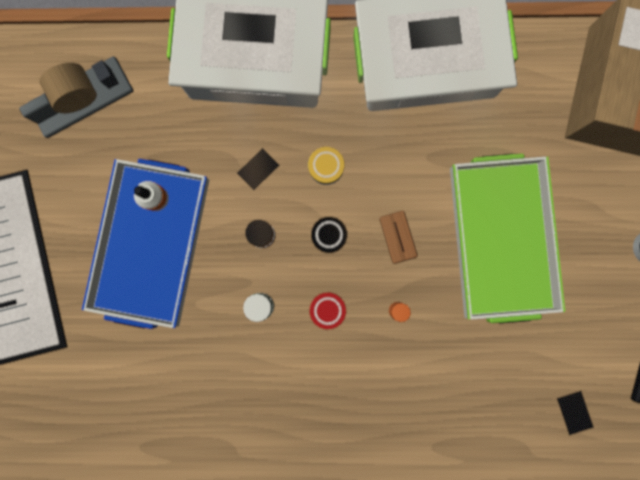

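View pics/scene0.png

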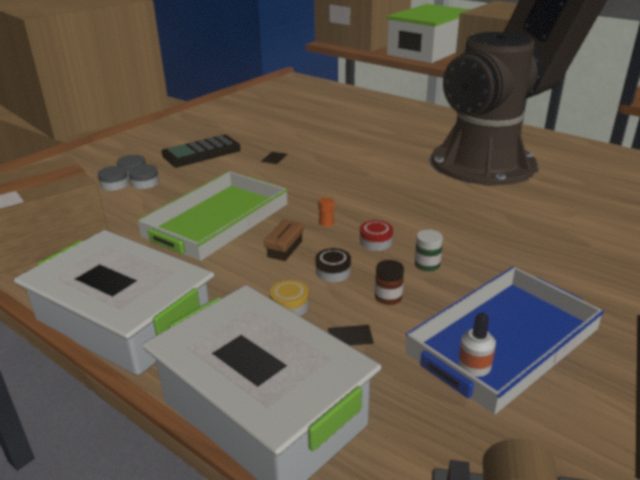

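The top view shows the blue tub on the left, with the bottle at (150,195). The amber jar is at (260,234), the green jar at (257,307), the black tin at (329,235), the red tin at (328,310) and the yellow tin at (326,165). The brush is at (398,237), the cap at (401,311) and the lime tub at (508,240). The scene view agrees: the cap stands at (327,211) and the spout tip is at about (481,318).

```bash
cat > h.py <<'E'
import numpy as np, cv2
from station import *
def K(n):
    p=camera_params(n); f=240/np.tan(np.radians(p["vertical_fov"])/2); return f,p["cx"],p["cy"],np.array(p["view"])
def ray(n,u,v):
    f,cx,cy,V=K(n); R=V[:3,:3]; return -R.T@V[:3,3], R.T@np.array([(u-cx)/f,(v-cy)/f,1])
def at(n,u,v,z):
    c,d=ray(n,u,v); return c+d*(z-c[2])/d[2]
def proj(n,p):
    f,cx,cy,V=K(n); q=V[:3,:3]@np.asarray(p)+V[:3,3]; return np.array([f*q[0]/q[2]+cx,f*q[1]/q[2]+cy])
def tri(a,b):
    # closest point between rays top a, scene b
    c1,d1=ray("top",*a); c2,d2=ray("scene",*b)
    s=np.linalg.lstsq(np.c_[d1,-d2],c2-c1,rcond=None)[0]
    p,q=c1+d1*s[0],c2+d2*s[1]; return (p+q)/2,np.linalg.norm(p-q)
E
python3 - <<'E'
from h import *
np.set_printoptions(precision=4,suppress=True)
im=cv2.imread("pics/top0.png"); hsv=cv2.cvtColor(im,cv2.COLOR_BGR2HSV).astype(int)
H,S,V=[hsv[...,i] for i in range(3)]
print("cam",ray("top",0,0)[0])
def blob(mask,u,v,r=32):
    m=np.zeros(mask.shape,np.uint8); m[v-r:v+r,u-r:u+r]=mask[v-r:v+r,u-r:u+r]
    n,l,st,c=cv2.connectedComponentsWithStats(m); k=1+st[1:,4].argmax(); 
    cn=max(cv2.findContours((l==k).astype(np.uint8),0,1)[0],key=cv2.contourArea)
    cv2.drawContours(dbg,[cn],-1,(255,0,255),1)
    return cn,cv2.convexHull(cn)
dbg=im.copy()
for nm,m,u,v,z in [("yel",(H>18)&(H<30)&(S>140)&(V>150),326,165,.03),("red",((H<5)|(H>172))&(S>140),328,310,.03),
  ("blk",V<70,329,235,.03),("amb",V<80,260,234,.057),("grn",(S<60)&(V>150),257,307,.057),("cap",(H<14)&(S>160)&(V>130),401,311,.048)]:
    cn,h=blob(m,u,v); (cx,cy),r=cv2.minEnclosingCircle(h); x,y,w,hh=cv2.boundingRect(h)
    M=cv2.moments(h); c=(M['m10']/M['m00'],M['m01']/M['m00'])
    print(nm,np.round(c,1),w,hh,"pos",at("top",*c,z),"diam",np.sqrt(4*M['m00']/np.pi)*np.linalg.norm(at("top",*c,z)-at("top",c[0]+1,c[1],z)))
cn,h=blob((H<14)&(S>90)&(V<190),398,237)
rc=cv2.minAreaRect(h); b=cv2.boxPoints(rc); P=np.array([at("top",*q,.038) for q in b]); print("brush",P.mean(0),P[1]-P[0],P[2]-P[1],np.round(b))
for nm,q in [("lime",[(453,165),(547,158),(563,311),(468,320)]),("blue",[(117,161),(207,177),(176,326),(84,309)])]:
    P=np.array([at("top",*p,.034) for p in q]); print(nm,P.mean(0),"len",np.linalg.norm(P[1]-P[2]),np.linalg.norm(P[0]-P[3]),"wid",np.linalg.norm(P[1]-P[0]),np.linalg.norm(P[2]-P[3]),"yaw",[np.arctan2(*(a-b)[[1,0]]) for a,b in((P[0],P[3]),(P[1],P[2]))])
print("spout tip",tri((140,190),(481,317)))
print("cap",tri((401,311),(327,200)))
big=lambda im,x,y,w,h,s:cv2.resize(im[y:y+h,x:x+w],None,fx=s,fy=s,interpolation=cv2.INTER_CUBIC)
A=big(dbg,225,140,200,190,2); 
sc=cv2.imread("pics/scene0.png"); B=big(im,70,150,150,190,2);C=big(sc,400,290,130,95,3)
o=np.zeros((600,800,3),np.uint8);o[:380,:400]=A;o[:380,400:700]=B;o[:,:]=o;C=cv2.resize(C,(300,219));o[381:600,:300]=C
L=big(im,440,145,135,185,1.18);o[381:381+L.shape[0],320:320+L.shape[1]]=L;
cv2.imwrite("pics/dbg.png",o)
E
```

```text
cam [ 0.4939 -0.0048  0.9157]
yel [325.6 164.1] 36 35 pos [0.6775 0.001  0.03  ] diam 0.057679876166933194
red [327.4 310.5] 36 36 pos [ 0.4402 -0.0005  0.03  ] diam 0.056665445493707715
blk [328.7 234.4] 35 36 pos [ 0.5624 -0.0034  0.03  ] diam 0.05598192755085322
amb [259.4 233.3] 28 26 pos [0.5627 0.1056 0.057 ] diam 0.041691676455895256
grn [256.1 307.5] 27 29 pos [0.4469 0.1104 0.057 ] diam 0.042302335190664786
cap [399.4 311.6] 21 19 pos [ 0.4391 -0.1133  0.048 ] diam 0.029645137746070707
brush [ 0.5573 -0.1142  0.038 ] [ 0.0106 -0.038   0.    ] [-0.0726 -0.0194  0.    ] [[380. 218.]
 [403. 211.]
 [416. 256.]
 [393. 263.]]
lime [ 0.555  -0.2899  0.034 ] len 0.24631243718534004 0.24975924479194772 wid 0.15202038612721586 0.15089194603077138 yaw [np.float64(0.07299372073666009), np.float64(0.06833589003996984)]
blue [0.5508 0.2921 0.034 ] len 0.2449350908872 0.2450827061079021 wid 0.1505282082794169 0.15129232565155587 yaw [np.float64(-0.19789602222237357), np.float64(-0.19478439182290863)]
spout tip (array([0.6276, 0.2867, 0.0856]), np.float64(0.0027449669429452685))
cap (array([ 0.4387, -0.1138,  0.0488]), np.float64(0.004699184458052537))
```

View pics/dbg.png

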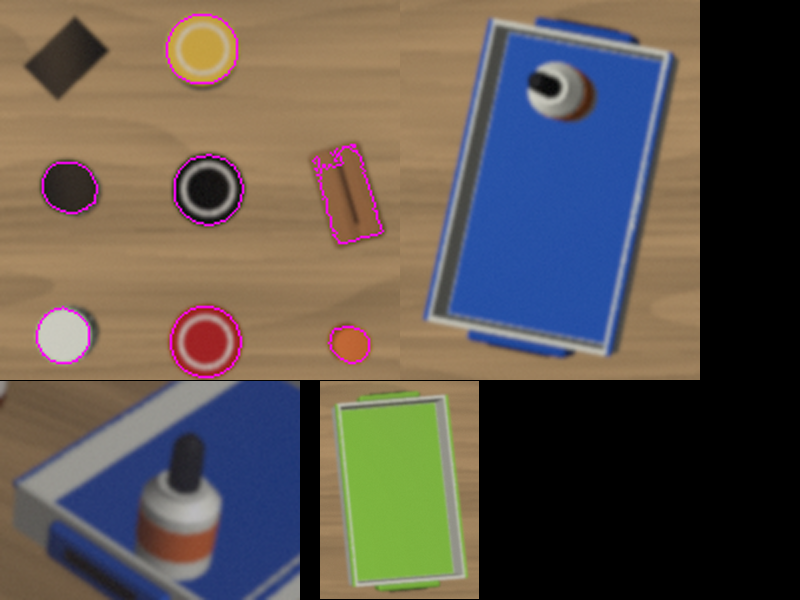

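The contours fit the lids well. I'll now fit the bottle and cap silhouettes in both views, and write a helper that works out the moves.

```bash
cat >> h.py <<'E'
def plan(x,y,z,psi,grip=False):
    """shift (cm, tool axes) and wz from the present pose to TCP (x,y,z), yaw psi"""
    s=get_state(); r=s["ee_rot"]; a=r[2]; d=np.array([x,y,z])-s["eef_pos"]
    R=np.array([[np.cos(a),np.sin(a),0],[np.sin(a),-np.cos(a),0],[0,0,-1]])
    print("t%.2f"%s["t"],"d_tool cm",np.round(R.T@d*100,2),"wz",round(a-psi,3),"pose",np.round(s["eef_pos"],4),np.round(r,3),"F",np.round(s["force"],1),"w",round(s["width"]*1000,1))
E
python3 - <<'E'
from h import *
from scipy.optimize import minimize
np.set_printoptions(precision=4,suppress=True)
t=np.linspace(0,2*np.pi,40,endpoint=False)
def sil(n,x,y,prof,S=8):
    m=np.zeros((480*1,640),np.uint8); m=np.zeros((480,640),np.float32)
    acc=np.zeros((box[3]*S,box[2]*S),np.uint8)
    for (z0,r0),(z1,r1) in zip(prof,prof[1:]):
        P=[proj(n,(x+r*np.cos(a),y+r*np.sin(a),z)) for z,r in((z0,r0),(z1,r1)) for a in t]
        P=(np.array(P)-box[:2]+.5)*S
        cv2.fillConvexPoly(acc,cv2.convexHull(P.astype(np.float32)).astype(np.int32),255)
    return cv2.GaussianBlur(cv2.resize(acc,(box[2],box[3]),interpolation=cv2.INTER_AREA).astype(np.float32)/255,(0,0),.8)
ims={n:cv2.imread(f"pics/{n}0.png") for n in("top","scene")}
def fit(nm,x0,prof,soft,boxes):
    global box
    for n in("top","scene"):
        box=boxes[n]; c=ims[n][box[1]:box[1]+box[3],box[0]:box[0]+box[2]].astype(np.float32); tg=soft(c)
        def cost(p):
            return ((sil(n,p[0],p[1],prof)-tg)**2).sum()
        r=minimize(cost,x0,method="Nelder-Mead",options=dict(initial_simplex=[x0,[x0[0]+.01,x0[1]],[x0[0],x0[1]+.01]],xatol=1e-4)); print(nm,n,r.x,r.fun,tg.sum())
z=.004
fit("spout",[.629,.284],[(z+.058,.0093),(z+.082,.0085),(z+.088,.004)],lambda c:np.clip((90-c.max(2))/55,0,1),{"top":(130,182,30,22),"scene":(470,310,24,27)})
def cs(c):
    h=c[...,2]-c[...,0]; return np.clip((h-90)/60,0,1)
fit("cap",[.439,-.113],[(0,.0135),(.03,.0135),(.03,.015),(.048,.015)],cs,{"top":(385,297,32,32),"scene":(312,190,30,42)})
plan(.439,-.113,.12,0)
E
```

```text
Traceback (most recent call last):
  File "h.py", line 10, in proj
    f,cx,cy,V=K(n); q=V[:3,:3]@np.asarray(p)+V[:3,3]; return np.array([f*q[0]/q[2]+cx,f*q[1]/q[2]+cy])
              ~^^^
  File "h.py", line 4, in K
    p=camera_params(n); f=240/np.tan(np.radians(p["vertical_fov"])/2); return f,p["cx"],p["cy"],np.array(p["view"])
ValueError: time passes only in moves, steps and waits
```

```bash
sed -i 's/^def K/import functools\n@functools.lru_cache\ndef K/' h.py
cat > fit.py <<'E'
from h import *
from scipy.optimize import minimize
np.set_printoptions(precision=4,suppress=True)
t=np.linspace(0,2*np.pi,40,endpoint=False)
def sil(n,x,y,prof,box,S=8):
    acc=np.zeros((box[3]*S,box[2]*S),np.uint8)
    for (z0,r0),(z1,r1) in zip(prof,prof[1:]):
        P=[proj(n,(x+r*np.cos(a),y+r*np.sin(a),z)) for z,r in((z0,r0),(z1,r1)) for a in t]
        P=(np.array(P)-box[:2]+.5)*S
        cv2.fillConvexPoly(acc,cv2.convexHull(P.astype(np.float32)).astype(np.int32),255)
    return cv2.GaussianBlur(cv2.resize(acc,(box[2],box[3]),interpolation=cv2.INTER_AREA).astype(np.float32)/255,(0,0),.8)
def fit(nm,ims,x0,prof,soft,boxes):
    for n in boxes:
        box=boxes[n]; c=ims[n][box[1]:box[1]+box[3],box[0]:box[0]+box[2]].astype(np.float32); tg=soft(c)
        r=minimize(lambda p:((sil(n,p[0],p[1],prof,box)-tg)**2).sum(),x0,method="Nelder-Mead",options=dict(initial_simplex=[x0,[x0[0]+.01,x0[1]],[x0[0],x0[1]+.01]],xatol=1e-4)); print(nm,n,r.x,r.fun,tg.sum())
E
python3 - <<'E'
from fit import *
ims={n:cv2.imread(f"pics/{n}0.png") for n in("top","scene")}
z=.004
fit("spout",ims,[.629,.284],[(z+.058,.0093),(z+.082,.0085),(z+.088,.004)],lambda c:np.clip((90-c.max(2))/55,0,1),{"top":(130,182,30,22),"scene":(470,310,24,27)})
cs=lambda c:np.clip((c[...,2]-c[...,0]-90)/60,0,1)
fit("cap",ims,[.439,-.113],[(0,.0135),(.03,.0135),(.03,.015),(.048,.015)],cs,{"top":(385,297,32,32),"scene":(312,190,30,42)})
plan(.439,-.113,.12,0)
E
```

```text
spout top [0.6269 0.2864] 28.033390045166016 114.509094
spout scene [0.6298 0.2898] 18.657461166381836 238.45454
cap top [ 0.4379 -0.1156] 57.6905517578125 193.61667
cap scene [ 0.4371 -0.1145] 282.44146728515625 57.266666
t0.10 d_tool cm [44.43 58.45 10.57] wz -0.452 pose [0.2945 0.6069 0.2257] [ 3.14  -0.    -0.452] F [-0.5  0.2 -0.1] w 87.9
```

```bash
python3 -m creep '[[[5,34,23,4,0,0,-0.452],[5,34,23,4,0,0,-0.452],[5,34,23,4,0,0,-0.452],[5,34,23,4,0,0,-0.452],[5,34,23,4,0,0,-0.452],[5,34,23,4,0,0,-0.452],[5,44.4,58.4,8,0,0,-0.452],[5,44.4,58.4,8,0,0,-0.452],[5,44.4,58.4,8,0,0,-0.452],[5,44.4,58.4,8,0,0,-0.452],[5,44.4,58.4,8,0,0,-0.452],[5,44.4,58.4,8,0,0,-0.452],[5,44.4,58.4,8,0,0,-0.452],[5,44.4,58.4,8,0,0,-0.452]]]' 25; python3 -c "
from h import *
plan(.438,-.1145,.020,0)"
```

```text
t: 1.85
eef_pos: [0.4383, -0.1136, 0.1461]
ee_rot: [3.141, 0.001, -0.003]
force: [0.0, 0.5, -0.3]
width: 0.0499
gripper_force: 0.0
t1.85 d_tool cm [-0.03  0.09 12.61] wz -0.003 pose [ 0.4383 -0.1136  0.1461] [ 3.141e+00  1.000e-03 -3.000e-03] F [ 0.   0.5 -0.3] w 49.9
```

```bash
python3 -m creep '[[[5,0,0.1,6,0,0,0],[5,0,0.1,10,0,0,0],[5,0,0.1,12.6,0,0,0],[5,0,0.1,12.6,0,0,0],[5,0,0.1,12.6,0,0,0],[2,0,0.1,12.6,0,0,0],[2,0,0.1,12.6,0,0,0],[2,0,0.1,12.6,0,0,0],[2,0,0.1,12.6,0,0,0],[2,0,0.1,12.6,0,0,0],[2,0,0.1,12.6,0,0,0],[2,0,0.1,8,0,0,0],[2,0,0.1,0,0,0,0],[2,0,0.1,-1.5,0,0,0],[2,0,0.1,-1.5,0,0,0]]]' 35
python3 - <<'E'
from h import *
f={n:grab_frame(n) for n in("scene","top")}
for n in f: cv2.imwrite(f"pics/{n}1.png",f[n])
p=get_state()["eef_pos"]; 
o=[]
for n in f:
    u,v=proj(n,p).astype(int); print(n,u,v); x0,y0=max(u-80,0),max(v-90,0)
    o.append(cv2.resize(f[n][y0:y0+160,x0:x0+160],(390,390)))
cv2.imwrite("pics/c1.png",np.hstack(o))
plan(.628,.2875,.16,0)
E
```

```text
t: 3.72
eef_pos: [0.4407, -0.1129, 0.1642]
ee_rot: [-3.141, -0.006, 0.0]
force: [-0.3, 0.3, 0.2]
width: 0.0289
gripper_force: 35.0
scene 325 143
top 409 317
t3.83 d_tool cm [ 18.92 -40.05   0.13] wz -0.0 pose [ 0.4387 -0.113   0.1613] [-3.141  0.    -0.   ] F [-0.4  0.3 -1.3] w 29.3
```

View pics/c1.png

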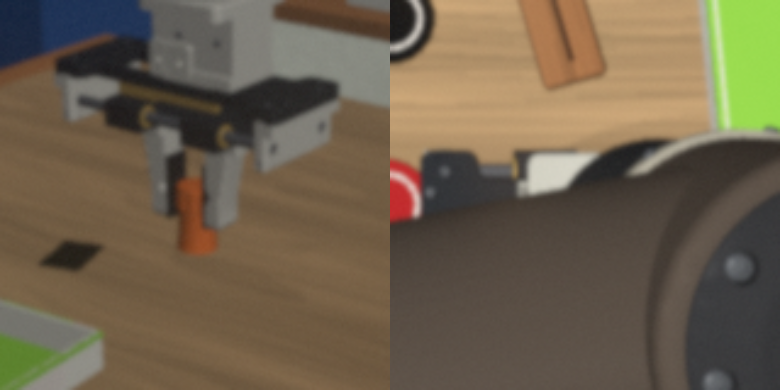

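The cap is gripped upright; in the scene crop its mouth is at about (197,248). Next I move it above the spout.

```bash
python3 -m creep '[[[2,18.9,-40,-1,0,0,0],[2,18.9,-40,-1,0,0,0],[2,18.9,-40,-1,0,0,0],[2,18.9,-40,-1,0,0,0],[2,18.9,-40,-1,0,0,0],[2,18.9,-40,-1,0,0,0],[2,18.9,-40,-1,0,0,0],[2,18.9,-40,-1,0,0,0],[2,18.9,-40,-1,0,0,0],[2,18.9,-40,3.5,0,0,0],[2,18.9,-40,3.5,0,0,0],[2,18.9,-40,3.5,0,0,0],[2,18.9,-40,3.5,0,0,0]]]' 35
python3 - <<'E'
from fit import *
f={"scene":grab_frame("scene")}
n="scene"; cv2.imwrite("pics/scene2.png",f[n])
s=get_state(); p=s["eef_pos"]; print(p,s["force"],s["width"])
u,v=proj(n,p).astype(int); print(u,v)
cv2.imwrite("pics/c2.png",cv2.resize(f[n][v-60:v+90,u-75:u+75],(600,600),interpolation=cv2.INTER_CUBIC))
z=.004
fit("spout",f,[.629,.284],[(z+.058,.0093),(z+.082,.0085),(z+.088,.004)],lambda c:np.clip((90-c.max(2))/55,0,1),{"scene":(470,312,24,25)})
cs=lambda c:np.clip((c[...,2]-c[...,0]-90)/60,0,1)
zc=p[2]-.020
print("TCP proj top/mouth",proj(n,p),proj(n,[p[0],p[1],zc]),"spout top",proj(n,[.628,.2875,.092]),"foot",proj(n,[.628,.2875,.058]))
E
```

```text
t: 5.45
eef_pos: [0.6289, 0.2871, 0.1286]
ee_rot: [-3.14, -0.002, 0.0]
force: [1.4, 0.5, -0.1]
width: 0.0291
gripper_force: 35.0
[0.6288 0.2872 0.1285] [ 0.04   -0.1285 -0.2897] 0.028773237665994825
484 290
spout scene [0.6297 0.2899] 23.455930709838867 230.67273
TCP proj top/mouth [484.1665 290.6297] [482.117  303.4573] spout top [480.9555 313.5022] foot [477.6635 334.0437]
```

View pics/c2.png

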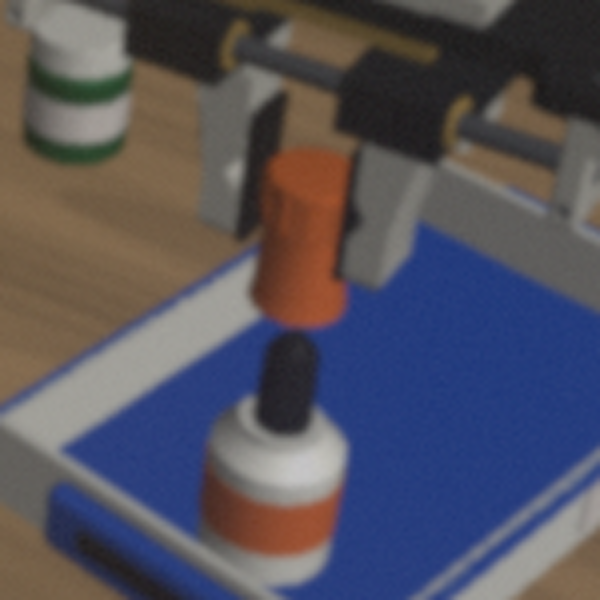

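In the crop, the cap mouth centre is at about (299,300) and the spout tip at (293,334), leaning along the image vertical. The cap is therefore about 1 mm too far right, well inside the flare. I'll lower it slowly while watching the force.

```bash
python3 -m creep '[[[2,0.1,0.1,0.5,0,0,0],[2,0.1,0.1,1,0,0,0],[2,0.1,0.1,1.5,0,0,0],[2,0.1,0.1,2,0,0,0],[2,0.1,0.1,2,0,0,0],[2,0.1,0.1,2,0,0,0]]]' 35; python3 -m creep '[[[2,0,0,0.4,0,0,0],[2,0,0,0.7,0,0,0],[2,0,0,1,0,0,0],[2,0,0,1.3,0,0,0],[2,0,0,1.3,0,0,0],[2,0,0,1.3,0,0,0]]]';python3 - <<'E'
from h import *
f=grab_frame("scene"); cv2.imwrite("pics/c3.png",cv2.resize(f[240:390,409:559],(600,600),interpolation=cv2.INTER_CUBIC))
E
```

```text
t: 6.25
eef_pos: [0.6291, 0.286, 0.1065]
ee_rot: [3.141, 0.0, 0.0]
force: [-0.2, 0.6, 0.8]
width: 0.029
gripper_force: 35.0
t: 7.0
eef_pos: [0.6296, 0.2885, 0.0937]
ee_rot: [-3.138, -0.002, 0.001]
force: [-1.3, 7.5, 0.0]
width: 0.0291
gripper_force: 35.0
```

View pics/c3.png

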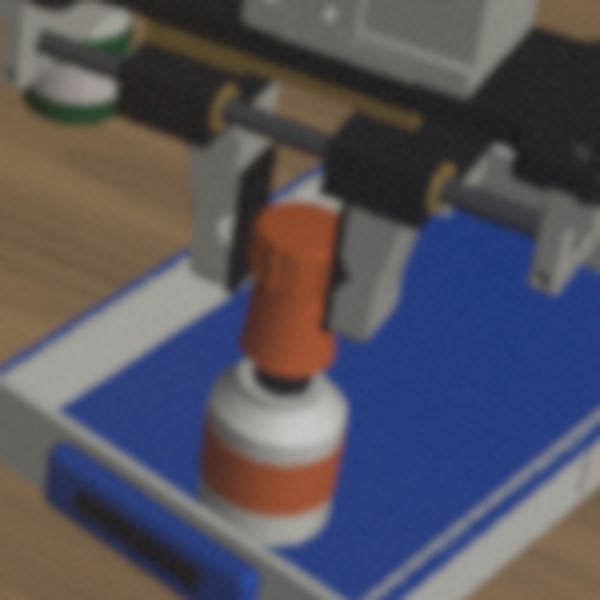

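The spout is inside the bore and pushes about 7 N in +y, so the bottle is further along +y. I'll shift until the side force vanishes.

```bash
python3 -m creep '[[[2,0,-0.2,0,0,0,0],[2,0,-0.4,0,0,0,0],[2,0,-0.4,0,0,0,0],[2,0,-0.4,0,0,0,0]]]'; python3 -m creep '[[[2,0,0,0.2,0,0,0],[2,0,0,0.4,0,0,0],[2,0,0,0.4,0,0,0],[2,0,0,0.4,0,0,0]]]'
```

```text
t: 7.55
eef_pos: [0.6291, 0.2893, 0.0934]
ee_rot: [3.141, 0.0, -0.0]
force: [1.8, -3.0, -0.4]
width: 0.029
gripper_force: 35.0
t: 8.05
eef_pos: [0.6292, 0.2892, 0.0893]
ee_rot: [3.141, 0.0, -0.0]
force: [2.4, -5.4, -0.2]
width: 0.0291
gripper_force: 35.0
```

```bash
python3 -m creep '[[[2,0.1,0.14,0,0,0,0],[2,0.1,0.14,0,0,0,0],[2,0.1,0.14,0,0,0,0]]]'; python3 -m creep '[[[4.4,0,0,0,0,0,0],[4.4,0,0,0,0,0,0],[4.4,0,0,0,0,0,0],[2,0,0,0,0,0,0],[2,0,0,0,0,0,0],[2,0,0,0,0,0,0],[2,0,0,0,0,0,0]]]' 45;  python3 -m creep '[[[2,0,0,0.2,0,0,0],[2,0,0,0.4,0,0,0],[2,0,0,0.6,0,0,0],[2,0,0,0.6,0,0,0],[2,0,0,0.6,0,0,0]]]'
```

```text
t: 8.43
eef_pos: [0.6297, 0.289, 0.0893]
ee_rot: [-3.141, 0.001, 0.0]
force: [-1.4, 0.4, -1.1]
width: 0.0291
gripper_force: 35.0
t: 9.3
eef_pos: [0.6302, 0.2888, 0.0896]
ee_rot: [-3.141, -0.0, 0.0]
force: [-0.4, 0.7, -1.0]
width: 0.0287
gripper_force: 45.0
t: 9.93
eef_pos: [0.6304, 0.2888, 0.0858]
ee_rot: [-3.141, -0.002, 0.001]
force: [-6.2, -1.3, 14.6]
width: 0.0288
gripper_force: 45.0
```

```bash
python3 -m creep '[[[2,-0.05,0,0.2,0,0,0],[2,-0.1,0,0.4,0,0,0],[2,-0.1,0,0.4,0,0,0],[2,-0.1,0,0.4,0,0,0]]]' 55; python3 -m creep '[[[2,0,0,-0.4,0,0,0],[2,0,0,-0.7,0,0,0],[2,0,0,-0.7,0,0,0],[5,0,0,-0.7,0,0,0],[5,0,0,-0.7,0,0,0],[5,0,0,-0.7,0,0,0],[5,0,0,-2,0,0,0],[5,0,0,-6,0,0,0],[5,0,0,-9,0,0,0],[5,0,0,-9,0,0,0],[5,0,0,-9,0,0,0]]]' ;python3 - <<'E'
from h import *
f=grab_frame("scene"); cv2.imwrite("pics/scene4.png",f);cv2.imwrite("pics/c4.png",cv2.resize(f[240:390,409:559],(600,600),interpolation=cv2.INTER_CUBIC))
plan(.5625,.105,.14,0)
E
```

```text
t: 10.42
eef_pos: [0.6304, 0.2889, 0.0843]
ee_rot: [-3.141, -0.004, 0.002]
force: [-6.6, -3.3, 26.1]
width: 0.0287
gripper_force: 55.0
t: 11.8
eef_pos: [0.6288, 0.2886, 0.1698]
ee_rot: [-3.141, 0.0, 0.0]
force: [-0.3, -0.3, 0.3]
width: 0.0505
gripper_force: 0.0
t11.85 d_tool cm [-6.61 18.34  2.9 ] wz 0.0 pose [0.6286 0.2884 0.169 ] [3.141e+00 1.000e-03 0.000e+00] F [-0.4  0.7  0.1] w 50.2
```

View pics/c4.png

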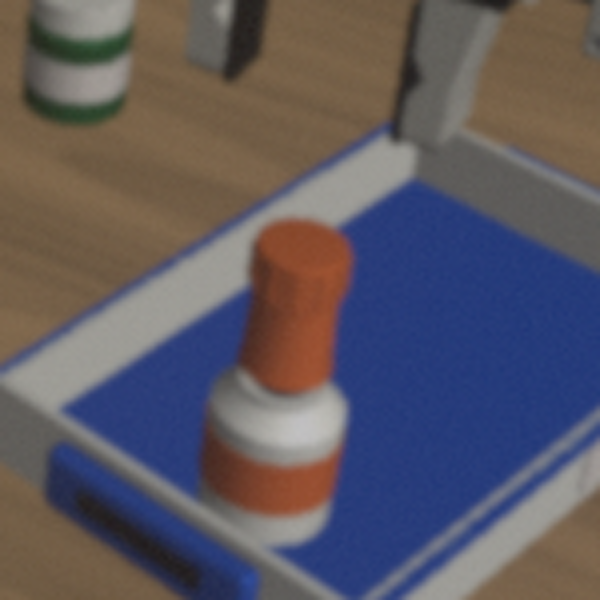

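The cap sits straight on the spout with its mouth close to the shoulder. I'll check its height and press again with shut fingers on its top.

```bash
python3 -m creep '[[[0,0,0,0,0,0,0],[0,0,0,0,0,0,0],[0,0,0,3,0,0,0],[0,0,0,4.6,0,0,0],[0,0,0,5.2,0,0,0],[0,0,0,5.4,0,0,0],[0,0,0,5.6,0,0,0],[0,0,0,5.6,0,0,0],[0,0,0,5.6,0,0,0]]]' 20; python3 -m creep '[[[0,0,0,0.2,0,0,0],[0,0,0,0.3,0,0,0],[0,0,0,0.3,0,0,0],[0,0,0,0.3,0,0,0]]]'; python3 -m creep '[[[0,0,0,0.2,0,0,0],[0,0,0,0.4,0,0,0],[0,0,0,0.4,0,0,0],[0,0,0,0.4,0,0,0]]]'
```

```text
t: 12.98
eef_pos: [0.6293, 0.2888, 0.1141]
ee_rot: [-3.141, -0.001, 0.0]
force: [0.7, 0.5, 0.7]
width: 0.0004
gripper_force: 0.0
t: 13.48
eef_pos: [0.6298, 0.2891, 0.1125]
ee_rot: [-3.141, -0.002, 0.001]
force: [-1.7, 0.0, 8.5]
width: 0.0001
gripper_force: 4.4
t: 13.98
eef_pos: [0.6304, 0.2893, 0.1101]
ee_rot: [-3.14, -0.004, 0.001]
force: [-4.3, -0.7, 15.8]
width: 0.0002
gripper_force: 8.2
```

```bash
python3 -m creep '[[[0,0,0,0.2,0,0,0],[0,0,0,0.3,0,0,0],[0,0,0,0.3,0,0,0],[0,0,0,0.3,0,0,0]]]'; python3 -m creep '[[[0,0,0,-0.3,0,0,0],[0,0,0,-0.5,0,0,0],[0,0,0,-0.5,0,0,0],[0,0,0,-0.5,0,0,0]]]'; python3 -m creep '[[[0,0,0,-0.3,0,0,0],[0,0,0,-5,0,0,0],[6.5,0,0,-5,0,0,0],[6.5,0,0,-5,0,0,0]]]'; python3 -c "
from h import *
plan(.5625,.105,.03,0)"
```

```text
t: 14.48
eef_pos: [0.6308, 0.2893, 0.1098]
ee_rot: [-3.139, -0.006, 0.002]
force: [-9.0, -3.1, 31.5]
width: 0.0005
gripper_force: 15.3
t: 14.98
eef_pos: [0.6304, 0.2894, 0.1106]
ee_rot: [-3.14, -0.003, 0.001]
force: [-0.3, -0.1, 7.6]
width: 0.0002
gripper_force: 3.8
t: 15.48
eef_pos: [0.6289, 0.2886, 0.1586]
ee_rot: [-3.141, 0.0, -0.0]
force: [-0.5, 0.1, -0.3]
width: 0.0151
gripper_force: 0.0
t15.47 d_tool cm [-6.64 18.36 12.86] wz -0.0 pose [0.6289 0.2886 0.1586] [-3.141  0.    -0.   ] F [-0.5  0.1 -0.3] w 15.1
```

The cap is now hard against its stop: 31 N moves it only 0.3 mm, and its top is at about z = 0.110. Next is the amber jar.

```bash
python3 -m creep '[[[6.6,-3.2,9,0,0,0,0],[6.6,-6.5,18.3,2,0,0,0],[6.6,-6.5,18.3,4,0,0,0],[6.6,-6.5,18.3,7,0,0,0],[6.6,-6.5,18.3,7,0,0,0],[6.6,-6.5,18.3,11,0,0,0],[6.6,-6.5,18.3,14.4,0,0,0],[6.6,-6.5,18.3,14.4,0,0,0],[3.5,-6.5,18.3,14.4,0,0,0],[3.5,-6.5,18.3,14.4,0,0,0],[3.5,-6.5,18.3,14.4,0,0,0],[3.5,-6.5,18.3,14.4,0,0,0],[3.5,-6.5,18.3,14.4,0,0,0],[3.5,-6.5,18.3,10,0,0,0],[3.5,-6.5,18.3,4,0,0,0],[3.5,-6.5,18.3,4,0,0,0],[3.5,-6.5,18.3,4,0,0,0]]]' 30; python3 -c "
from h import *
c=np.array([.552,.2935]);a=-.196;u=np.array([np.cos(a),np.sin(a)])
for d in(-.075,0): print(c+d*u)
plan(*(c-.075*u),.020,-.196)"
```

```text
t: 17.6
eef_pos: [0.5637, 0.1055, 0.1187]
ee_rot: [-3.141, -0.0, -0.0]
force: [-0.3, 0.0, -1.7]
width: 0.0433
gripper_force: 30.0
[0.47843599 0.30810606]
[0.552  0.2935]
t17.60 d_tool cm [ -8.53 -20.26   9.87] wz 0.196 pose [0.5637 0.1055 0.1187] [-3.141 -0.    -0.   ] F [-0.3  0.  -1.7] w 43.3
```

```bash
python3 -m creep '[[[3.5,-2.8,-6.6,0,0,0,0.1],[3.5,-5.6,-13.2,0,0,0,0.196],[3.5,-8.5,-20.3,0,0,0,0.196],[3.5,-8.5,-20.3,0,0,0,0.196],[3.5,-8.5,-20.3,4,0,0,0.196],[3.5,-8.5,-20.3,8,0,0,0.196],[3.5,-8.5,-20.3,9.4,0,0,0.196],[3.5,-8.5,-20.3,9.9,0,0,0.196],[3.5,-8.5,-20.3,9.9,0,0,0.196],[3.5,-8.5,-20.3,9.9,0,0,0.196],[6,-8.5,-20.3,9.9,0,0,0.196],[6,-8.5,-20.3,9.9,0,0,0.196],[6,-8.5,-20.3,9.9,0,0,0.196],[6,-8.5,-20.3,7,0,0,0.196],[6,-8.5,-20.3,2,0,0,0.196],[8,-8.5,-20.3,0,0,0,0.196],[8,-8.5,-20.3,0,0,0,0.196]]]' ; python3 -c "
from h import *
plan(.564,-.002,.004,0)"
```

```text
t: 19.73
eef_pos: [0.4799, 0.3095, 0.1206]
ee_rot: [-3.138, -0.002, -0.196]
force: [-0.4, -0.6, -0.7]
width: 0.0746
gripper_force: 0.0
t19.73 d_tool cm [14.3  28.93 11.66] wz -0.196 pose [0.4799 0.3095 0.1206] [-3.138e+00 -2.000e-03 -1.960e-01] F [-0.4 -0.6 -0.7] w 74.6
```

```bash
python3 -m creep '[[[8,4,8,0,0,0,-0.1],[8,8,16,0,0,0,-0.196],[8,11.5,22.5,0,0,0,-0.196],[8,14.4,28.8,0,0,0,-0.196],[8,14.4,28.8,0,0,0,-0.196],[8,14.4,28.8,4,0,0,-0.196],[8,14.4,28.8,8,0,0,-0.196],[8,14.4,28.8,11.3,0,0,-0.196],[8,14.4,28.8,11.3,0,0,-0.196],[8,14.4,28.8,11.3,0,0,-0.196],[5,14.4,28.8,11.3,0,0,-0.196],[5,14.4,28.8,11.3,0,0,-0.196],[5,14.4,28.8,11.3,0,0,-0.196],[5,14.4,28.8,11.3,0,0,-0.196]]]' 30;  python3 -c "
from h import *
plan(.552,.2935,.01,-.196)"; python3 -m creep '[[[5,0,0,-4,0,0,0],[5,0,0,-10,0,0,0],[5,0,0,-10,0,0,0],[5,0,0,-10,0,0,0]]]'
```

```text
t: 21.48
eef_pos: [0.5645, -0.0018, 0.006]
ee_rot: [-3.141, -0.001, 0.0]
force: [-1.1, 0.4, 3.9]
width: 0.0589
gripper_force: 30.0
t21.48 d_tool cm [ -1.24 -29.53  -0.4 ] wz 0.196 pose [ 0.5645 -0.0018  0.006 ] [-3.141e+00 -1.000e-03  0.000e+00] F [-1.1  0.4  3.9] w 58.9
t: 21.98
eef_pos: [0.5639, -0.0019, 0.1055]
ee_rot: [-3.141, -0.0, -0.0]
force: [0.3, -0.1, -1.6]
width: 0.0588
gripper_force: 30.0
```

```bash
python3 -m creep '[[[5,-0.7,-7,0,0,0,0.1],[5,-1.4,-14,0,0,0,0.196],[5,-2,-20,0,0,0,0.196],[5,-2,-26,0,0,0,0.196],[5,-2,-29.7,0,0,0,0.196],[5,-2,-29.7,0,0,0,0.196],[5,-2,-29.7,4,0,0,0.196],[5,-2,-29.7,8,0,0,0.196],[5,-2,-29.7,9.1,0,0,0.196],[5,-2,-29.7,9.5,0,0,0.196],[5,-2,-29.7,9.5,0,0,0.196],[7,-2,-29.7,9.5,0,0,0.196],[7,-2,-29.7,9.5,0,0,0.196],[7,-2,-29.7,9.5,0,0,0.196],[7,-2,-29.7,6,0,0,0.196],[7,-2,-29.7,0,0,0,0.196],[8,-2,-29.7,-1,0,0,0.196],[8,-2,-29.7,-1,0,0,0.196]]]' ; python3 -c "
from h import *
plan(.442,.001,.006,0)"
```

```text
t: 24.22
eef_pos: [0.5445, 0.2955, 0.1167]
ee_rot: [-3.139, -0.001, -0.196]
force: [0.3, 0.5, -1.1]
width: 0.0796
gripper_force: 0.0
t24.23 d_tool cm [-4.32 30.88 11.07] wz -0.196 pose [0.5445 0.2955 0.1167] [-3.139e+00 -1.000e-03 -1.960e-01] F [ 0.3  0.5 -1.1] w 79.6
```

```bash
python3 -m creep '[[[8,-1,7,0,0,0,-0.1],[8,-2,14,0,0,0,-0.196],[8,-3,20,0,0,0,-0.196],[8,-4,26,0,0,0,-0.196],[8,-4.3,30.8,0,0,0,-0.196],[8,-4.3,30.8,0,0,0,-0.196],[8,-4.3,30.8,4,0,0,-0.196],[8,-4.3,30.8,8,0,0,-0.196],[8,-4.3,30.8,10.9,0,0,-0.196],[8,-4.3,30.8,10.9,0,0,-0.196],[8,-4.3,30.8,10.9,0,0,-0.196],[5,-4.3,30.8,10.9,0,0,-0.196],[5,-4.3,30.8,10.9,0,0,-0.196],[5,-4.3,30.8,10.9,0,0,-0.196],[5,-4.3,30.8,10.9,0,0,-0.196]]]' 30;  python3 -c "
from h import *
plan(.556+.055,-.289+.004,.01,.07)"; python3 -m creep '[[[5,0,0,-4,0,0,0],[5,0,0,-10,0,0,0],[5,0,0,-10,0,0,0],[5,0,0,-10,0,0,0]]]'
```

```text
t: 26.1
eef_pos: [0.4426, 0.0015, 0.0073]
ee_rot: [-3.141, -0.001, 0.0]
force: [-1.5, 0.9, 8.1]
width: 0.0592
gripper_force: 30.0
t26.10 d_tool cm [16.83 28.66 -0.27] wz -0.07 pose [0.4426 0.0015 0.0073] [-3.141e+00 -1.000e-03  0.000e+00] F [-1.5  0.9  8.1] w 59.2
t: 26.6
eef_pos: [0.4417, 0.0013, 0.1065]
ee_rot: [-3.141, -0.0, -0.0]
force: [0.1, -0.6, -1.6]
width: 0.0592
gripper_force: 30.0
```

```bash
python3 -m creep '[[[5,4,7,0,0,0,-0.07],[5,8,14,0,0,0,-0.07],[5,12,20,0,0,0,-0.07],[5,15,26,0,0,0,-0.07],[5,16.9,28.7,0,0,0,-0.07],[5,16.9,28.7,0,0,0,-0.07],[5,16.9,28.7,0,0,0,-0.07],[5,16.9,28.7,4,0,0,-0.07],[5,16.9,28.7,8,0,0,-0.07],[5,16.9,28.7,9,0,0,-0.07],[5,16.9,28.7,9.5,0,0,-0.07],[5,16.9,28.7,9.5,0,0,-0.07],[7,16.9,28.7,9.5,0,0,-0.07],[7,16.9,28.7,9.5,0,0,-0.07],[7,16.9,28.7,9.5,0,0,-0.07],[7,16.9,28.7,6,0,0,-0.07],[7,16.9,28.7,0,0,0,-0.07],[7,16.9,28.7,-1,0,0,-0.07],[7,16.9,28.7,-1,0,0,-0.07]]]' ; python3 -c "
from h import *
plan(.558,-.114,.010,.27)"
```

```text
t: 28.98
eef_pos: [0.6117, -0.2857, 0.1177]
ee_rot: [3.141, -0.002, 0.07]
force: [-0.3, 0.2, -0.4]
width: 0.0701
gripper_force: 0.0
t28.98 d_tool cm [ -4.15 -17.5   10.77] wz -0.2 pose [ 0.6117 -0.2857  0.1177] [ 3.141e+00 -2.000e-03  7.000e-02] F [-0.3  0.2 -0.4] w 70.1
```

```bash
python3 -m creep '[[[6.5,-1.4,-6,0,0,0,-0.1],[6.5,-2.8,-12,0,0,0,-0.2],[6.5,-4.1,-17.5,0,0,0,-0.2],[6.5,-4.1,-17.5,0,0,0,-0.2],[6.5,-4.1,-17.5,4,0,0,-0.2],[6.5,-4.1,-17.5,8,0,0,-0.2],[6.5,-4.1,-17.5,10.7,0,0,-0.2],[6.5,-4.1,-17.5,10.7,0,0,-0.2],[6.5,-4.1,-17.5,10.7,0,0,-0.2],[3.3,-4.1,-17.5,10.7,0,0,-0.2],[3.3,-4.1,-17.5,10.7,0,0,-0.2],[3.3,-4.1,-17.5,10.7,0,0,-0.2],[3.3,-4.1,-17.5,10.7,0,0,-0.2]]]' 30;  python3 -c "
from h import *
plan(.556-.055,-.290-.004,.014,.07)"; python3 -m creep '[[[3.3,0,0,-4,0,0,0],[3.3,0,0,-10,0,0,0],[3.3,0,0,-10,0,0,0],[3.3,0,0,-10,0,0,0]]]'
```

```text
t: 30.6
eef_pos: [0.5584, -0.1139, 0.0103]
ee_rot: [3.141, -0.001, 0.27]
force: [-1.2, 0.9, 6.0]
width: 0.0417
gripper_force: 30.0
t30.60 d_tool cm [-10.34  15.82  -0.37] wz 0.2 pose [ 0.5584 -0.1139  0.0103] [ 3.141e+00 -1.000e-03  2.700e-01] F [-1.2  0.9  6. ] w 41.7
t: 31.1
eef_pos: [0.5577, -0.1138, 0.1095]
ee_rot: [-3.141, -0.0, 0.27]
force: [0.3, -0.1, -1.2]
width: 0.0415
gripper_force: 30.0
```

```bash
python3 -m creep '[[[3.3,-3.3,5,0,0,0,0.1],[3.3,-6.6,10,0,0,0,0.2],[3.3,-10.3,15.8,0,0,0,0.2],[3.3,-10.3,15.8,0,0,0,0.2],[3.3,-10.3,15.8,0,0,0,0.2],[3.3,-10.3,15.8,4,0,0,0.2],[3.3,-10.3,15.8,8,0,0,0.2],[3.3,-10.3,15.8,9,0,0,0.2],[3.3,-10.3,15.8,9.5,0,0,0.2],[3.3,-10.3,15.8,9.5,0,0,0.2],[6,-10.3,15.8,9.5,0,0,0.2],[6,-10.3,15.8,9.5,0,0,0.2],[6,-10.3,15.8,9.5,0,0,0.2],[6,-10.3,15.8,6,0,0,0.2],[6,-10.3,15.8,0,0,0,0.2],[6,-10.3,15.8,-6,0,0,0.2],[6,-10.3,15.8,-10,0,0,0.2]]]'
python3 -c "
from h import *
plan(.295,.607,.226,-.452)"
```

```text
t: 33.22
eef_pos: [0.5015, -0.294, 0.2131]
ee_rot: [3.14, -0.003, 0.07]
force: [0.6, -0.1, -0.6]
width: 0.0599
gripper_force: 0.0
t33.23 d_tool cm [-14.27 -91.33  -1.29] wz 0.522 pose [ 0.5015 -0.294   0.2131] [ 3.14e+00 -3.00e-03  7.00e-02] F [ 0.6 -0.1 -0.6] w 59.9
```

Now I move the arm out of the top view and check everything.

```bash
python3 -m creep '[[[6,3,-30,-3,0,0,0.1],[6,3,-30,-3,0,0,0.2],[6,3,-50,-3,0,0,0.3],[6,3,-50,-3,0,0,0.4],[6,3,-50,-3,0,0,0.522],[6,3,-50,-3,0,0,0.522],[6,3,-50,-3,0,0,0.522],[6,3,-50,-3,0,0,0.522],[6,3,-50,-3,0,0,0.522],[6,-14,-91,-1.3,0,0,0.522],[6,-14,-91,-1.3,0,0,0.522],[6,-14,-91,-1.3,0,0,0.522],[6,-14,-91,-1.3,0,0,0.522],[6,-14,-91,-1.3,0,0,0.522],[6,-14,-91,-1.3,0,0,0.522],[6,-14,-91,-1.3,0,0,0.522],[6,-14,-91,-1.3,0,0,0.522],[6,-14,-91,-1.3,0,0,0.522]]]'
python3 - <<'E'
from h import *
a=grab_frame("scene");b=grab_frame("top");cv2.imwrite("pics/end_s.png",a);cv2.imwrite("pics/end_t.png",b)
o=np.zeros((600,800,3),np.uint8);t=b[140:340,80:580];o[:320]=cv2.resize(t,(800,320));o[320:600,:400]=cv2.resize(a[250:418,390:630],(400,280));o[320:600,400:]=cv2.resize(a[160:314,120:340],(400,280))
cv2.imwrite("pics/end.png",o)
E
```

```text
t: 35.48
eef_pos: [0.2976, 0.6037, 0.222]
ee_rot: [3.14, -0.0, -0.452]
force: [0.4, -1.3, 1.1]
width: 0.06
gripper_force: 0.0
```

View pics/end.png

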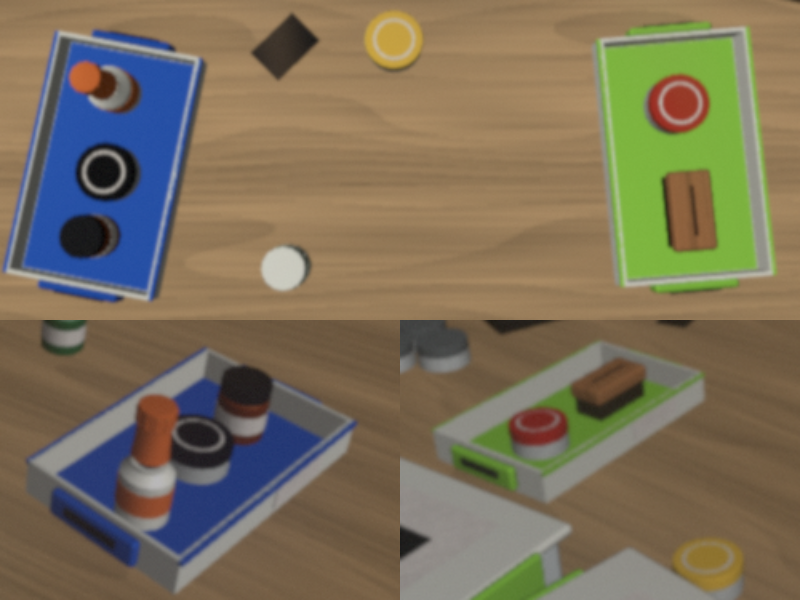

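The final view shows the red tin at (678,103) and the brush at (690,210) flat in the lime tub, and the black tin at (105,172) and amber jar at (88,237) upright in the blue tub. The cap is straight on the bottle, and the yellow tin and green jar look unmoved. I'm handing the job in.

```bash
python3 -c "
from station import *
print(job_done())"
```

```text
the job is handed in; nothing more can be done
None
```

Job handed in at about 36 s, with no verdict returned: both orders look correct in the final picture, the cap is pressed home and straight on its spout, and the yellow tin and green jar look unmoved.

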